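Two cedar balls for the boots

TASK

Each of the two boots needs one cedar ball: turn the wooden paddle knob on top of the round-drum dispenser clockwise (seen from above) by exactly two clicks, so that two balls roll down its chute into the oval pewter tray, and let go of the knob resting in its second click. Never turn it on towards a third click, and leave the square dispenser's knob alone.

Things in the scene. Friction and masses are not known exactly. Their poses are not given: they have to be found in the camera images.
- paddle_grip (a point): Grip point on the axis of the task's paddle knob, 171 mm up: an upright birch bar 60 mm long (this frame's x), 12 mm thick (y), 145 to 185 mm above the bench, to be pinched across its thickness. It stands on the flat clear top (at 143 mm) of a ROUND clear drum, 132 mm across, on a fixed dark stand 140 mm square; cedar balls show inside. The frame turns with the paddle; z up.
- paddle (a joint): Angle of that paddle, rad: 0 at the start, growing clockwise seen from above. Spring detents at 0, 0.628 (first click), 1.257 (second), 1.885 (third); stop at 1.95. It takes about 0.17 N m to leave each detent; let go, it springs to the nearest. One ball drops about three quarters of the way through each click and rolls into the tray within a second.
- tray: Oval pewter tray, loose, 110 mm (its x) by 150 mm (its y), floor 4 mm, rim 23 mm high with 4 mm walls; origin at the centre of its underside, z up. It already stands under the end of the round-drum dispenser's chute, about 135 mm from the paddle's axis, on the side away from the robot.
- ball1_center (a point): Centre of the first cedar ball to come out, 22 mm across, about 12 g. At the start it lies in the round drum, 47 mm from the paddle's axis and 121 mm above the bench.
- ball2_center (a point): Centre of the second cedar ball to come out, like the first, one compartment behind it.
- box_paddle (a joint): Angle of an equal paddle on the bystanding dispenser, which has a SQUARE clear box holding small wooden cubes and a round wooden bowl before it, on the other side (left or right varies) of the bench. 0 at the start, to be left at 0.
Not all that is in view belongs to the job. Of the things shaped like the tray, the bare steel one is meant. What is shaped like the part that bears box_paddle but orange is not meant.

How it is judged:
By the outcome, as a careful person would: the job done as asked, in the order asked, and still so for the second after the job is handed in, with the robot touching nothing.
It also fails if it takes over 38 s, if anything falls off the work surface, if the arm or the gripper's body presses on something with over 40 N, if the wrist force passes 120 N, or if a joint passes its speed limit or range.

ROBOT

A 6-joint arm with a two-finger parallel gripper is mounted at the origin on the work surface. World frame = base frame: x ahead of the robot, y to its left, z up, the work surface at z = 0. Lengths are in m, angles in degrees, forces in N, time in s.
With the tool pointing down it reaches from about 0.375 to 0.9 m from the base axis. Payload 3.1 kg.
Tool frame: the origin (TCP) lies at the very end of the fingers, on their centre line; the grasp point (between the pads) lies 19 mm behind it; z points along the fingers, y is the direction in which the jaws open and shut (so a half turn about z gives the same grasp; the last joint's range is limited). The gripper opens to 87 mm and grips with 3 to 60 N. Pads are 19 mm wide; open, the fingers measure 117 mm over their backs; the gripper's body (75 mm by 190 mm) begins 51 mm behind the grasp point.
Start: joints at [60.418, 30.224, 82.088, -0, 67.689, -10.227], TCP at [0.207, 0.59, 0.193] pointing down, gripper open.
Joint ranges: [-176.69, 176.69], [-43.24, 126.21], [12.49, 139.97], [-82, 262], [0, 151.66], [-163.58, 163.58]. Speed limits (degrees/s): [159.86, 159.86, 180, 180, 180, 180].

INTERFACE

Orientations are given as a 3x3 rotation matrix whose columns are the frame's x, y, z axes.
In Python, from rig import read_state, capture, hand_in gives the robot as it stands. The module is installed in compiled form; this text tells all that it offers.
- The arm moves only by the tool move_arm, never from a script. Its arguments are lists of equal length, an entry for each row: "linear": the shift along the tool's x, y, z in cm, a list of three; "angular": the turn, a rotation vector about the tool's x, y, z in rad, a list of three; "fingers": the gripper command: -1 is fully open, 1 is shut, values between are in proportion. In form: {"linear": [[tx, ty, tz], ...], "angular": [[wx, wy, wz], ...], "fingers": [fingers, ...]}. A call has 1 to 12 rows; each row is the pose to reach, as a shift and turn from the pose measured when the call began, along the tool's axes at that moment; what a row does not reach only later rows make up. A row lasts 1/12 s, in which the tool goes at most 41.7 mm and 7.16 degrees, less where a joint would pass 70% of its speed; a pose out of reach is approached as far as the arm can. A call with a gripper value outside its range is refused whole. The fingers move at their own pace and stop on an object; the grip force is fixed at half the most. Time passes only in rows, so rows that repeat a pose let the fingers close. It gives the time, the measured TCP pose, the force and the opening at its end, in the units of the state.
- read_state(): the state, without advancing time (a new reading comes with each control period).
- capture(name): name is "scene" or "top" or "wrist"; returns a dict with "color" (384x512x3 uint8, red, green, blue), "fx", "fy", "cx", "cy" (pixels), "view" (4x4, takes a point from world to camera coordinates); the wrist camera has in their place "hand_eye" (4x4, takes a point from camera to tool coordinates, whose origin is the TCP and whose axes are the flange's). Camera axes: x right, y down, z forward; pixel columns grow to the right and rows downward; lengths in m; the calibration is good to about 2 mm. A picture is of the moment at which its call begins: read the wrist's pose just before it. There is no depth.
- hand_in(): hands the job in, once; it reports no verdict.
The state is a dict: "time_s": time; "joint_positions": joint angles; "qvel": joint speeds; "tau": joint torques, N m; "position": TCP position; "tcp_rot": TCP orientation; "force": force on the tool from outside, world axes, zero at the start; "moment": the same for the moment, N m; "opening": opening from 0.0 (shut) to 1.0 (fully open).
Only numpy, scipy, OpenCV 4.12 (cv2) and the standard library are available. Lean on these libraries where they do the work, as an engineer would, in place of code of your own. Each camera call takes 0.05 s, during which the arm holds its last target. There are 200 camera calls.

## Working session

There is one attempt and no reset: what is moved stays moved. The work goes in short steps, Python scripts to look and compute and a tool call to move; the robot and the scene stay as the last step left them, time stands still between calls to the robot, and variables do not carry over. Pictures are saved under pics/ and viewed, about 8 in all and at most 12, crops included, and the job is handed in when it is done.

Besides the shell and the picture viewer there is one more tool, called after "Emit:" as name(argument=value, ...) on one line, values as JSON. move_arm: Moves the arm, as the interface text tells. Its arguments: {"type":"object","properties":{"linear":{"type":"array"},"angular":{"type":"array"},"fingers":{"type":"array"}},"required":["linear","angular","fingers"]}

```bash
mkdir -p pics; cat > h.py <<'E'
import numpy as np, cv2, json
from rig import read_state, capture
def snap(n,f):
    c=capture(n); cv2.imwrite(f'pics/{f}.png',c['color'][:,:,::-1]); 
    np.savez(f'pics/{f}.npz',**{k:np.array(v) for k,v in c.items()}); return c
def ray(c,u,v,z,V=None):
    V=np.array(c['view']) if V is None else V
    R=V[:3,:3];t=V[:3,3];o=-R.T@t
    d=R.T@np.array([(u-c['cx'])/c['fx'],(v-c['cy'])/c['fy'],1])
    return o+d*(z-o[2])/d[2]
E
python3 - <<'E'
from h import *
a=snap('scene','s0');b=snap('top','t0')
cv2.imwrite('pics/st.png',cv2.resize(np.vstack([a['color'],b['color']])[:,:,::-1],(400,600)) )
cv2.imwrite('pics/t0b.png',cv2.resize(b['color'][:,:,::-1],(800,600)))
cv2.imwrite('pics/s0b.png',cv2.resize(a['color'][:,:,::-1],(800,600)))
s=read_state();print(s['time_s'],s['position'],s['tcp_rot'],s['opening'])
E
```

```text
0.1 [0.20674884 0.5890369  0.19247967] [[-9.43476895e-01  3.31436924e-01 -9.55974656e-04]
 [ 3.31438128e-01  9.43475432e-01 -1.69598205e-03]
 [ 3.39827528e-04 -1.91696633e-03 -9.99998105e-01]] 1.0046982888550098
```

View pics/t0b.png

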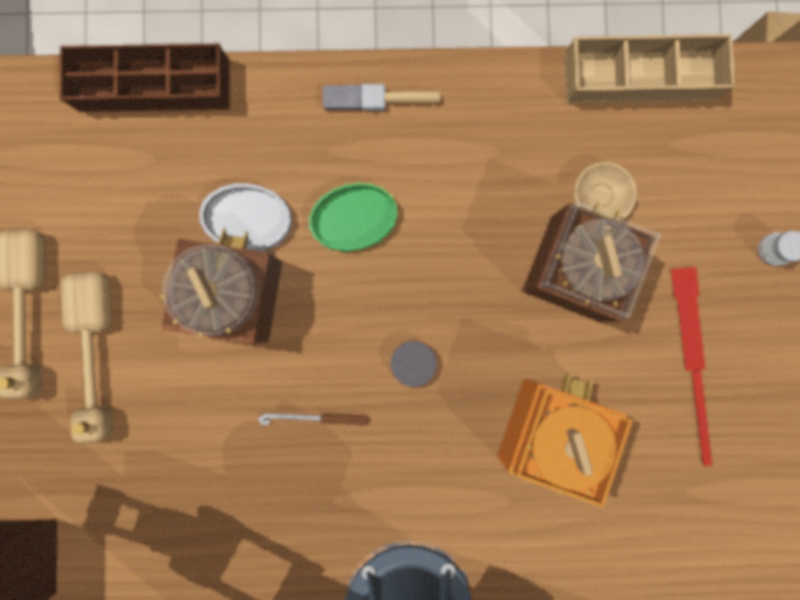

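View pics/s0b.png

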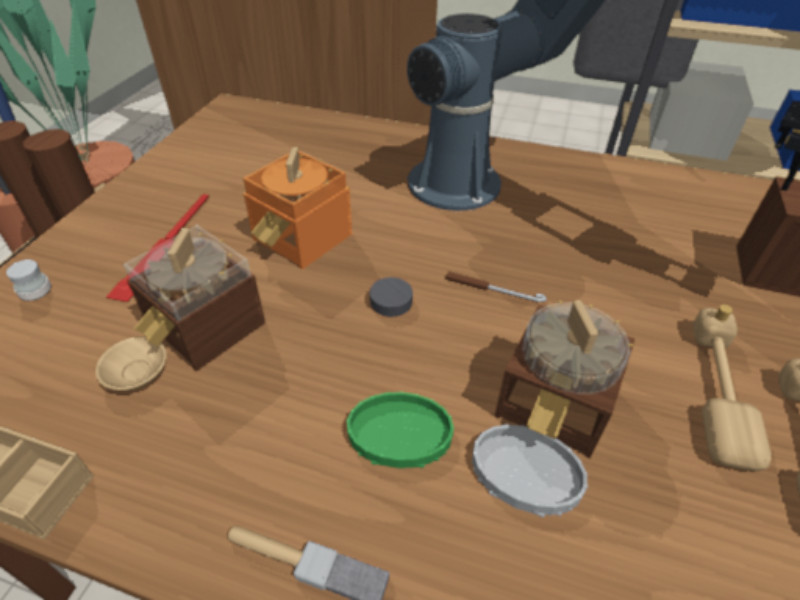

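The top view (800x600) shows these candidates:
- **Dispensers:** a round clear drum at (210,290), a square clear box at (600,258) and an orange decoy at (575,440).
- **Trays:** bare steel at (245,217) and green at (353,217).

The round drum, with its chute ending over the steel tray, fits the description. Next I'll measure its paddle and confirm in a crop.

```bash
python3 - <<'E'
from h import *
crops=[]
for f,(x0,y0,x1,y1) in {'t0':(95,110,200,230),'s0':(300,180,420,330)}.items():
    c=np.load(f'pics/{f}.npz');im=c['color']
    hsv=cv2.cvtColor(im,cv2.COLOR_RGB2HSV)
    crop=im[y0:y1,x0:x1].copy()
    crops.append(cv2.resize(crop,(400,int(400*(y1-y0)/(x1-x0))),interpolation=cv2.INTER_CUBIC)[:450])
    if f=='t0':
        sub=hsv[165:205,112:150]
        m=((sub[...,1]>70)&(sub[...,2]>150)).astype(np.uint8)
        n,l,st,ce=cv2.connectedComponentsWithStats(m)
        for i in range(1,n):
            if st[i,4]>15:
                p=np.argwhere(l==i)[:,::-1].astype(np.float32)+[112,165]
                r=cv2.minAreaRect(p.astype(np.float32)); b=cv2.boxPoints(r)
                print(st[i,4],r); print([np.round(ray(c,*q,0.185),4) for q in b], ray(c,*r[0],0.185))
        V=c['view'];print('cam',-V[:3,:3].T@V[:3,3])
h=max(c.shape[0] for c in crops)
out=np.hstack([cv2.copyMakeBorder(c,0,h-c.shape[0],0,0,cv2.BORDER_CONSTANT) for c in crops])
cv2.imwrite('pics/crop1.png',out[:,:,::-1])
E
```

```text
163 ((126.60001373291016, 183.70001220703125), (27.72724151611328, 5.81377649307251), 63.43495178222656)
[array([0.551 , 0.3038, 0.185 ]), array([0.5564, 0.2925, 0.185 ]), array([0.5019, 0.266 , 0.185 ]), array([0.4965, 0.2773, 0.185 ])] [0.52640451 0.28487679 0.185     ]
cam [0.46383237 0.00982806 1.01363641]
```

View pics/crop1.png

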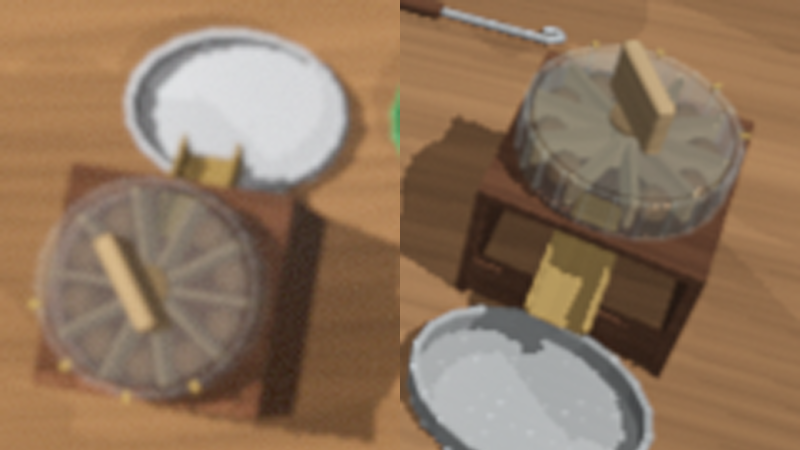

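Confirmed: the left crop shows the round drum with its birch bar at (126,282), and the chute leads to the steel tray. Now approaching above it.

Emit:
move_arm(linear=[[0,0,-3],[-3,-1.4,-6],[-7,-3.2,-8],[-11,-5,-8],[-15,-6.8,-8],[-19,-8.6,-8],[-23,-10.4,-8],[-27,-12.2,-8],[-31,-14,-8],[-35,-15.8,-8],[-38.5,-17.3,-8],[-40.3,-18.2,-8]], angular=[[0,0,0],[0,0,-0.06],[0,0,-0.14],[0,0,-0.22],[0,0,-0.3],[0,0,-0.38],[0,0,-0.46],[0,0,-0.54],[0,0,-0.62],[0,0,-0.7],[0,0,-0.76],[0,0,-0.79]], fingers=[-1,-1,-1,-1,-1,-1,-1,-1,-1,-1,-1,-1])

```text
time_s: 1.1
position: [0.5278, 0.2821, 0.2723]
tcp_rot: [[-0.899, -0.439, -0.002], [-0.439, 0.899, -0.002], [0.002, -0.001, -1.0]]
force: [0.5, 0.2, 0.4]
opening: 1.002
```

Emit:
move_arm(linear=[[0,0,0],[0,0,0],[0,0,0]], angular=[[0,0,0],[0,0,0],[0,0,0]], fingers=[-1,-1,-1])

```text
time_s: 1.35
position: [0.527, 0.282, 0.2715]
tcp_rot: [[-0.899, -0.438, -0.004], [-0.438, 0.899, -0.002], [0.004, 0.0, -1.0]]
force: [-0.8, -0.2, -0.6]
opening: 1.003
```

```bash
python3 - <<'E'
from h import *
s=read_state();c=snap('wrist','w1')
np.savez('pics/w1s.npz',p=s['position'],R=s['tcp_rot'])
print(s['time_s'],s['position'],np.round(s['tcp_rot'],3),s['joint_positions'],c['hand_eye'])
cv2.imwrite('pics/w1b.png',cv2.resize(c['color'][:,:,::-1],(800,600)))
E
```

```text
1.35 [0.52703278 0.28200137 0.27154979] [[-0.899 -0.438 -0.004]
 [-0.438  0.899 -0.002]
 [ 0.004  0.    -1.   ]] [ 1.74621369e+01  2.37457293e+01  8.03747329e+01 -2.54205176e-02
  7.61256126e+01 -9.84948453e+01] [[-1.29932313e-03 -9.65715667e-01 -2.59598849e-01  7.06652590e-02]
 [ 9.99999125e-01 -1.31958396e-03 -9.62219022e-05  8.75638539e-05]
 [-2.49639478e-04 -2.59598747e-01  9.65716536e-01 -1.91451325e-01]
 [ 0.00000000e+00  0.00000000e+00  0.00000000e+00  1.00000000e+00]]
```

View pics/w1b.png

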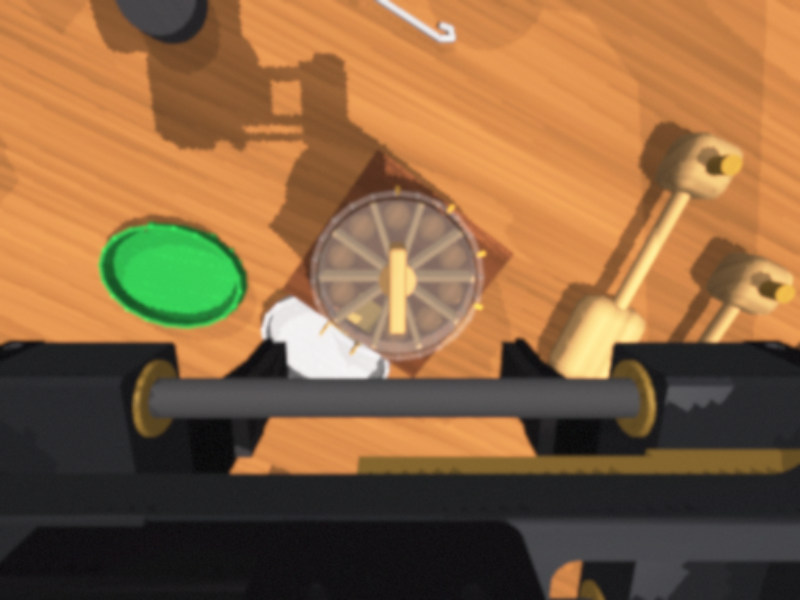

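The wrist view shows the round drum at (397,275), with the bar nearly vertical in the image from (397,248) to (397,335) and well aligned with the jaws. Measuring the bar top.

```bash
python3 - <<'E'
from h import *
c=np.load('pics/w1.npz');s=np.load('pics/w1s.npz')
T=np.eye(4);T[:3,:3]=s['R'];T[:3,3]=s['p'];V=np.linalg.inv(T@c['hand_eye'])
im=c['color'];hsv=cv2.cvtColor(im,cv2.COLOR_RGB2HSV)
x0,y0,x1,y1=238,150,272,220
sub=hsv[y0:y1,x0:x1];m=((sub[...,1]>60)&(sub[...,2]>215)).astype(np.uint8)
n,l,st,ce=cv2.connectedComponentsWithStats(m)
i=1+np.argmax(st[1:,4]);p=np.argwhere(l==i)[:,::-1].astype(np.float32)+np.float32([x0,y0])
r=cv2.minAreaRect(p);b=cv2.boxPoints(r);print(r)
R=s['R']
for z in(.185,):
  q=np.array([ray(c,*u,z,V) for u in b]);print(np.round(q,4));print('tool',np.round((q-s['p'])@R*100,2)); 
# PCA axis and hub
mean,ev=cv2.PCACompute(p,None);mean=mean[0]
a=ray(c,*(mean-10*ev[0]),.185,V);d=ray(c,*(mean+10*ev[0]),.185,V)-a
print('axis deg',np.degrees(np.arctan2(d[1],d[0]))%180,'tool x deg',np.degrees(np.arctan2(R[1,0],R[0,0]))%180, 'mean tool',(ray(c,*mean,.185,V)-s['p'])@R*100)
v=np.hstack([cv2.resize(im[135:240,195:320],(500,420),interpolation=cv2.INTER_CUBIC)[:,:,::-1],cv2.cvtColor(cv2.resize(m*255,(204,420)),cv2.COLOR_GRAY2BGR)])
cv2.imwrite('pics/crop2.png',v)
E
```

```text
((257.5532531738281, 186.58480834960938), (16.521404266357422, 53.17393493652344), 1.5911403894424438)
[[0.5538 0.2912 0.185 ]
 [0.5013 0.2676 0.185 ]
 [0.4944 0.283  0.185 ]
 [0.5465 0.3074 0.185 ]]
tool [[-2.84 -0.35  8.64]
 [ 2.9  -0.17  8.67]
 [ 2.85  1.52  8.67]
 [-2.9   1.43  8.64]]
axis deg 23.818843909118577 tool x deg 25.963156614082607 mean tool [0.22080889 0.41534769 8.65609805]
```

View pics/crop2.png

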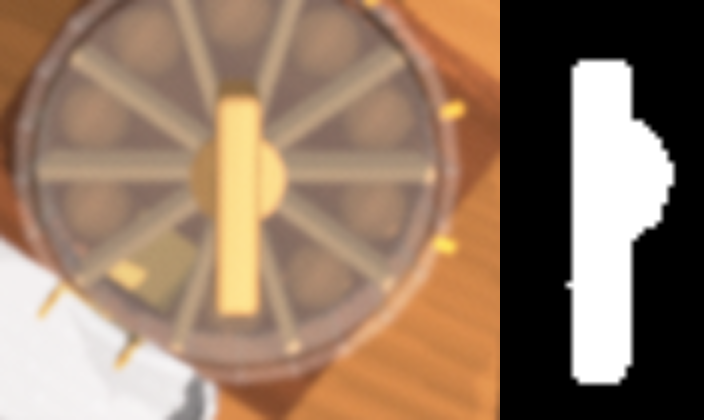

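Two views agree: the bar centre is about 3 mm off in tool +y, and x and yaw are aligned. Descending to just above the drum, then closing.

Emit:
move_arm(linear=[[0,0.3,2],[0,0.3,4],[0,0.3,6],[0,0.3,8],[0,0.3,9.5],[0,0.3,10.5],[0,0.3,11.2],[0,0.3,11.7],[0,0.3,11.7],[0,0.3,11.7]], angular=[[0,0,0],[0,0,0],[0,0,0],[0,0,0],[0,0,0],[0,0,0],[0,0,0],[0,0,0],[0,0,0],[0,0,0]], fingers=[-1,-1,-1,-1,-1,-1,-1,-1,-1,-1])

```text
time_s: 2.23
position: [0.525, 0.2856, 0.1553]
tcp_rot: [[-0.898, -0.44, -0.003], [-0.44, 0.898, -0.001], [0.003, -0.0, -1.0]]
force: [0.8, 1.2, -0.2]
opening: 0.999
```

Emit:
move_arm(linear=[[0,0,0],[0,0,0],[0,0,0],[0,0,0],[0,0,0],[0,0,0],[0,0,0],[0,0,0],[0,0,0],[0,0,0]], angular=[[0,0,0],[0,0,0],[0,0,0],[0,0,0],[0,0,0],[0,0,0],[0,0,0],[0,0,0],[0,0,0],[0,0,0]], fingers=[-0.5,0,0.4,0.6,1,1,1,1,1,1])

```text
time_s: 3.07
position: [0.525, 0.2856, 0.1553]
tcp_rot: [[-0.898, -0.44, -0.003], [-0.44, 0.898, -0.001], [0.003, -0.0, -1.0]]
force: [0.3, -1.2, -0.5]
opening: 0.322
```

Emit:
move_arm(linear=[[0,0,0],[0,0,0],[0,0,0],[0,0,0],[0,0,0],[0,0,0],[0,0,0],[0,0,0]], angular=[[0,0,0],[0,0,0],[0,0,0],[0,0,0],[0,0,0],[0,0,0],[0,0,0],[0,0,0]], fingers=[1,1,1,1,1,1,1,1])

```text
time_s: 3.73
position: [0.5258, 0.2859, 0.1562]
tcp_rot: [[-0.898, -0.44, -0.001], [-0.44, 0.898, -0.001], [0.001, -0.0, -1.0]]
force: [0.3, -0.3, 4.5]
opening: 0.006
```

Opening 0.006 is unexpected for a 12 mm bar, so I'm looking.

```bash
python3 - <<'E'
from h import *
s=read_state();c=snap('wrist','w2');a=snap('scene','s2')
print(s['opening'],s['force'],s['moment'],s['position'])
w=cv2.resize(c['color'][130:330,130:380],(400,320));q=cv2.resize(a['color'][130:330,280:480],(400,400))
o=np.hstack([cv2.copyMakeBorder(w,0,80,0,0,cv2.BORDER_CONSTANT),q])
cv2.imwrite('pics/c3.png',o[:,:,::-1])
E
```

```text
0.005589950982163319 [ 0.3129272  -0.31621079  4.47776597] [0.00566124 0.06007245 0.00946121] [0.52578063 0.28589862 0.15621852]
```

View pics/c3.png

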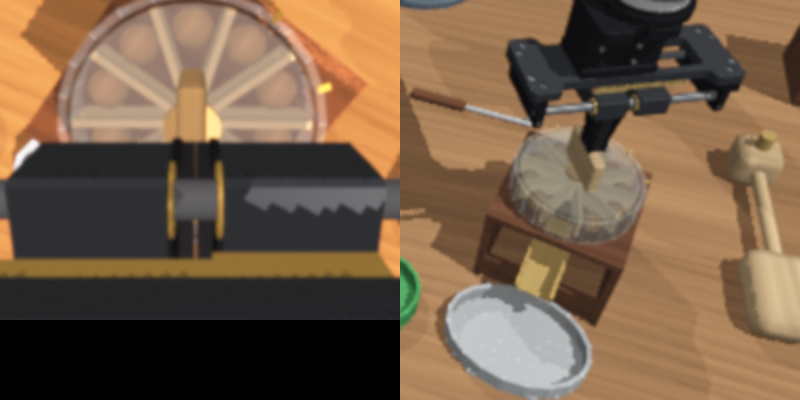

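```bash
python3 - <<'E'
from h import *
s=read_state();a=np.load('pics/s2.npz');im=a['color'].copy()
V=a['view']
def pr(P,V,c):
    q=V[:3,:3]@P+V[:3,3];return np.array([c['fx']*q[0]/q[2]+c['cx'],c['fy']*q[1]/q[2]+c['cy']])
k=4;x0,y0,x1,y1=330,170,430,270
big=cv2.resize(im[y0:y1,x0:x1],None,fx=6,fy=6,interpolation=cv2.INTER_CUBIC)[:,:,::-1].copy()
R=s['tcp_rot'];p=s['position']
C=np.array([.5261,.2848,0]);ex=np.array([.899,.438,0]);ey=np.array([-.438,.899,0])
def dot(P,col): 
    u=(pr(P,V,a)-[x0,y0])*6; cv2.circle(big,tuple(int(t) for t in u),5,col,-1)
for i in(-1,1):
  for j in(-1,1):
    for z,col in((.185,(255,0,0)),(.145,(0,255,0))): dot(C+ex*.03*i+ey*.006*j+[0,0,z],col)
dot(p,(0,0,255)); dot(p+[0,0,.05],(0,255,255))
cv2.imwrite('pics/c4.png',big)
E
```

```text
(no output)
```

View pics/c4.png

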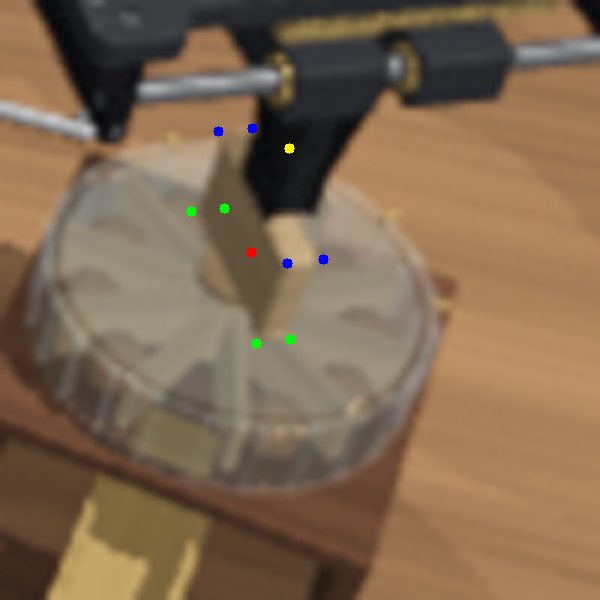

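```bash
python3 - <<'E'
from h import *
H=np.load('pics/w1.npz')['hand_eye'];c=np.load('pics/w1.npz')
print(c['fx'],c['fy'],c['cx'],c['cy'])
E=np.linalg.inv(H)
def pr(P):
    q=E[:3,:3]@P+E[:3,3];return np.round([c['fx']*q[0]/q[2]+c['cx'],c['fy']*q[1]/q[2]+c['cy']],1)
for z in(0,-.02,-.04,-.06):
  print(z,[list(pr(np.array([x,y,z]))) for x in(-.01,.01) for y in(-.0435,.0435)])
s=read_state();R=s['tcp_rot'];p=s['position'];print(p)
C=np.array([.5261,.2848,0]);ex=np.array([.899,.438,0]);ey=np.array([-.438,.899,0])
print('bar top in w2',[list(pr(R.T@(C+ex*.03*i+ey*.006*j+[0,0,.185]-p))) for i in(-1,1) for j in(-1,1)])
print('tip shut',pr(np.zeros(3)))
im=c['color'];im2=np.load('pics/w2.npz')['color']
o=np.hstack([cv2.resize(im[190:300,150:350],(400,220)),cv2.resize(im2[160:270,205:305],(400,440))[:220]])
o=np.vstack([cv2.resize(im[190:300,140:360],(800,400),interpolation=cv2.INTER_CUBIC)])
o=cv2.convertScaleAbs(o,alpha=1.0)
lut=(255*(np.arange(256)/255)**.45).astype(np.uint8);cv2.imwrite('pics/c5.png',cv2.LUT(o,lut)[:,:,::-1])
E
```

```text
273.0517492654808 273.0517492654808 251.7917253660688 191.04615979901652
0 [[np.float64(194.0), np.float64(228.5)], [np.float64(309.5), np.float64(228.4)], [np.float64(192.5), np.float64(203.2)], [np.float64(310.9), np.float64(203.1)]]
-0.02 [[np.float64(188.1), np.float64(240.0)], [np.float64(315.4), np.float64(239.8)], [np.float64(186.2), np.float64(212.3)], [np.float64(317.2), np.float64(212.2)]]
-0.04 [[np.float64(180.7), np.float64(254.1)], [np.float64(322.8), np.float64(254.0)], [np.float64(178.4), np.float64(223.6)], [np.float64(325.0), np.float64(223.4)]]
-0.06 [[np.float64(171.4), np.float64(272.0)], [np.float64(332.1), np.float64(271.8)], [np.float64(168.5), np.float64(238.0)], [np.float64(335.0), np.float64(237.7)]]
[0.52579337 0.2858861  0.15620665]
bar top in w2 [[np.float64(240.2), np.float64(185.9)], [np.float64(259.7), np.float64(185.9)], [np.float64(241.1), np.float64(272.7)], [np.float64(259.0), np.float64(272.7)]]
tip shut [251.7 216. ]
```

View pics/c5.png

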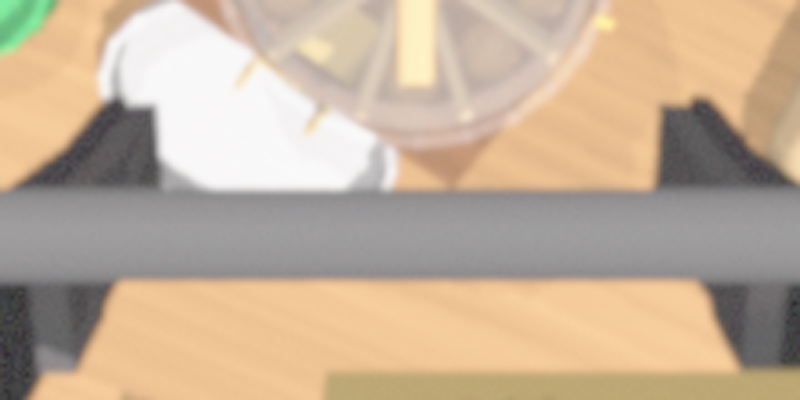

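The wrist view shows the open fingertips at v≈219, u≈183/321. That puts the real finger ends about 30 mm behind the reported TCP. The scene view agrees, since the shut tips rest on top of the bar (z 0.185) while the TCP reads 0.156. So I'll lift, open, and grip about 3 cm lower.

Emit:
move_arm(linear=[[0,0,-1.5],[0,0,-3],[0,-0.1,-3],[0,-0.1,-3],[0,-0.1,-3],[0,-0.1,-3],[0,-0.1,-3],[0,-0.1,-3],[0,-0.1,-3],[0,-0.1,-3]], angular=[[0,0,0],[0,0,0],[0,0,0],[0,0,0],[0,0,0],[0,0,0],[0,0,0],[0,0,0],[0,0,0],[0,0,0]], fingers=[0.3,0.2,0.2,0.2,0.2,0.2,0.2,0.2,0.2,0.2])

```text
time_s: 4.67
position: [0.5261, 0.285, 0.1859]
tcp_rot: [[-0.898, -0.44, -0.001], [-0.44, 0.898, -0.001], [0.002, -0.0, -1.0]]
force: [-0.5, 0.9, 0.0]
opening: 0.396
```

```bash
python3 - <<'E'
from h import *
s=read_state();print(s['time_s'],s['opening'],s['force'],s['position'])
c=snap('wrist','w3');a=snap('scene','s3')
w=cv2.resize(c['color'][130:290,150:350],(400,320),interpolation=cv2.INTER_CUBIC);q=cv2.resize(a['color'][150:310,290:450],(400,400),interpolation=cv2.INTER_CUBIC)
o=np.hstack([cv2.copyMakeBorder(w,0,80,0,0,cv2.BORDER_CONSTANT),q])
lut=(255*(np.arange(256)/255)**.6).astype(np.uint8);cv2.imwrite('pics/c6.png',cv2.LUT(o,lut)[:,:,::-1])
E
```

```text
4.6667 0.3961423940285134 [-0.52353443  0.94632192  0.04245755] [0.52612064 0.2849953  0.18586619]
```

View pics/c6.png

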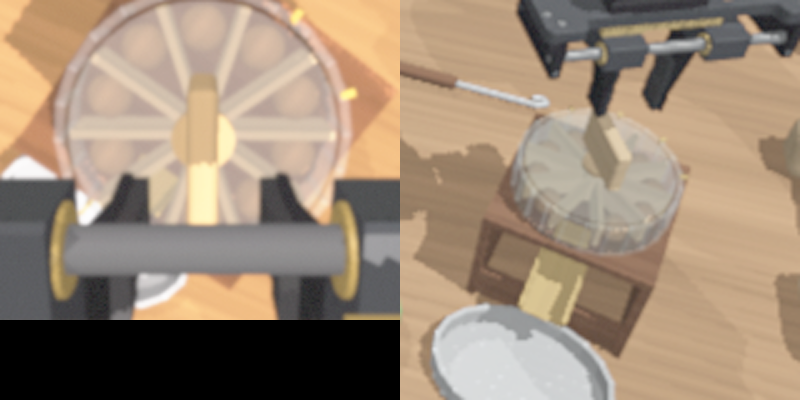

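The fingertips (150 and 260) straddle the bar (190–217) symmetrically, and they sit well above where the TCP is reported. Descending in steps and watching the force.

Emit:
move_arm(linear=[[0,0,1],[0,0,2],[0,0,3],[0,0,4],[0,0,4.8],[0,0,5],[0,0,5]], angular=[[0,0,0],[0,0,0],[0,0,0],[0,0,0],[0,0,0],[0,0,0],[0,0,0]], fingers=[0.2,0.2,0.2,0.2,0.2,0.2,0.2])

```text
time_s: 5.35
position: [0.5254, 0.2847, 0.1347]
tcp_rot: [[-0.898, -0.44, -0.003], [-0.44, 0.898, -0.002], [0.004, 0.0, -1.0]]
force: [-0.0, 0.5, -0.1]
opening: 0.398
```

Emit:
move_arm(linear=[[0,0,0.4],[0,0,0.8],[0,0,0.9],[0,0,0.9]], angular=[[0,0,0],[0,0,0],[0,0,0],[0,0,0]], fingers=[0.2,0.2,0.2,0.2])

```text
time_s: 5.68
position: [0.5253, 0.2847, 0.1255]
tcp_rot: [[-0.898, -0.44, -0.004], [-0.44, 0.898, -0.002], [0.004, 0.0, -1.0]]
force: [-0.2, 0.8, -0.4]
opening: 0.395
```

Emit:
move_arm(linear=[[0,0,0],[0,0,0],[0,0,0],[0,0,0],[0,0,0],[0,0,0],[0,0,0],[0,0,0],[0,0,0],[0,0,0]], angular=[[0,0,0],[0,0,0],[0,0,0],[0,0,0],[0,0,0],[0,0,0],[0,0,0],[0,0,0],[0,0,0],[0,0,0]], fingers=[0.5,1,1,1,1,1,1,1,1,1])

```text
time_s: 6.52
position: [0.5258, 0.2839, 0.1257]
tcp_rot: [[-0.898, -0.44, -0.003], [-0.44, 0.898, -0.003], [0.004, -0.001, -1.0]]
force: [1.4, -4.3, 1.5]
opening: 0.136
```

Gripped: opening 0.136 is about 12 mm. Turning the first click clockwise, which is +z about the tool because the tool points down.

Emit:
move_arm(linear=[[0,0,0],[0,0,0],[0,0,0],[0,0,0],[0,0,0],[0,0,0],[0,0,0],[0,0,0],[0,0,0],[0,0,0],[0,0,0],[0,0,0]], angular=[[0,0,0.06],[0,0,0.13],[0,0,0.2],[0,0,0.27],[0,0,0.34],[0,0,0.41],[0,0,0.48],[0,0,0.54],[0,0,0.59],[0,0,0.63],[0,0,0.63],[0,0,0.63]], fingers=[1,1,1,1,1,1,1,1,1,1,1,1])

```text
time_s: 7.52
position: [0.5258, 0.2837, 0.1257]
tcp_rot: [[-0.985, 0.173, -0.003], [0.173, 0.985, -0.003], [0.002, -0.004, -1.0]]
force: [1.7, -4.5, 0.8]
opening: 0.136
```

Emit:
move_arm(linear=[[0,0,0],[0,0,0],[0,0,0],[0,0,0],[0,0,0],[0,0,0],[0,0,0],[0,0,0],[0,0,0],[0,0,0]], angular=[[0,0,0],[0,0,0],[0,0,0],[0,0,0],[0,0,0],[0,0,0],[0,0,0],[0,0,0],[0,0,0],[0,0,0]], fingers=[1,1,1,1,1,1,1,1,1,1])

```text
time_s: 8.35
position: [0.5258, 0.2837, 0.1257]
tcp_rot: [[-0.985, 0.173, -0.003], [0.173, 0.985, -0.003], [0.002, -0.004, -1.0]]
force: [0.9, -5.0, 1.0]
opening: 0.137
```

```bash
python3 - <<'E'
from h import *
s=read_state();R=s['tcp_rot'];print(s['time_s'],s['opening'],s['force'],s['moment'],s['position'],'yaw',np.degrees(np.arctan2(R[1,0],R[0,0]))%360)
a=snap('scene','s4');b=snap('top','t4')
q=cv2.resize(a['color'][170:340,270:440],(400,400),interpolation=cv2.INTER_CUBIC)
w=cv2.resize(b['color'][100:230,85:215],(400,400),interpolation=cv2.INTER_CUBIC)
cv2.imwrite('pics/c7.png',np.hstack([w,q])[:,:,::-1])
E
```

```text
8.35 0.13669235775096575 [ 0.88981918 -4.98519858  0.98939543] [-0.43043014 -0.13482181  0.03115512] [0.52581473 0.28367047 0.12573069] yaw 170.05708428230196
```

View pics/c7.png

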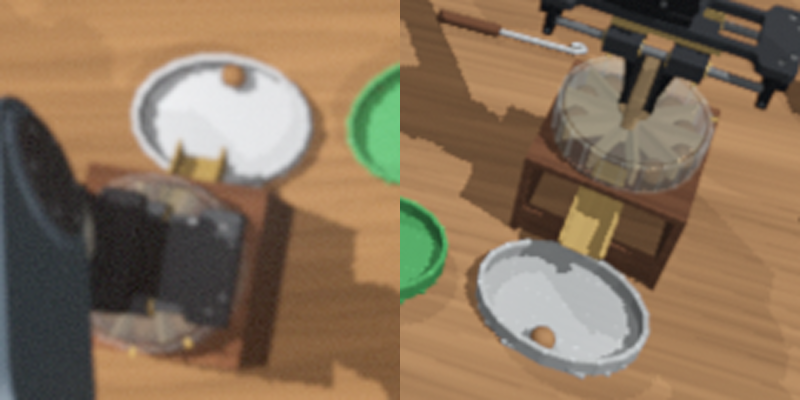

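One ball is in the tray, at (233,75) left and (543,335) right, and the yaw turned 36.0°. Now the second click.

Emit:
move_arm(linear=[[0,0,0],[0,0,0],[0,0,0],[0,0,0],[0,0,0],[0,0,0],[0,0,0],[0,0,0],[0,0,0],[0,0,0],[0,0,0],[0,0,0]], angular=[[0,0,0.06],[0,0,0.13],[0,0,0.2],[0,0,0.27],[0,0,0.34],[0,0,0.41],[0,0,0.48],[0,0,0.54],[0,0,0.59],[0,0,0.62],[0,0,0.625],[0,0,0.625]], fingers=[1,1,1,1,1,1,1,1,1,1,1,1])

```text
time_s: 9.45
position: [0.5257, 0.2834, 0.1257]
tcp_rot: [[-0.698, 0.717, -0.003], [0.717, 0.698, -0.004], [-0.0, -0.005, -1.0]]
force: [0.8, -4.1, 1.4]
opening: 0.136
```

Emit:
move_arm(linear=[[0,0,0],[0,0,0],[0,0,0],[0,0,0],[0,0,0],[0,0,0],[0,0,0],[0,0,0],[0,0,0],[0,0,0]], angular=[[0,0,0],[0,0,0],[0,0,0],[0,0,0],[0,0,0],[0,0,0],[0,0,0],[0,0,0],[0,0,0],[0,0,0]], fingers=[1,1,1,1,1,1,1,1,1,1])

```text
time_s: 10.28
position: [0.5257, 0.2834, 0.1257]
tcp_rot: [[-0.698, 0.717, -0.003], [0.717, 0.698, -0.004], [-0.0, -0.005, -1.0]]
force: [1.1, -4.1, 1.9]
opening: 0.131
```

```bash
python3 - <<'E'
from h import *
s=read_state();R=s['tcp_rot'];print(s['time_s'],s['opening'],s['force'],s['position'],'yaw',np.degrees(np.arctan2(R[1,0],R[0,0]))%360)
a=snap('scene','s5')['color'][270:340,300:385]
h=cv2.cvtColor(a,cv2.COLOR_RGB2HSV);m=((h[...,0]<20)&(h[...,1]>70)).astype(np.uint8)
n,l,st,ce=cv2.connectedComponentsWithStats(m);print([(st[i].tolist(),ce[i].round()+[300,270]) for i in range(1,n) if st[i,4]>20])
E
```

```text
10.2833 0.13130345155635045 [ 1.09204461 -4.12899818  1.86550137] [0.52568736 0.28340626 0.12571454] yaw 134.23047711720224
[([0, 0, 85, 70, 2586], array([346., 311.])), ([26, 30, 12, 18, 147], array([332., 308.]))]
```

Total turn is 71.9°, and the blob in the tray looks like two balls side by side. Releasing and lifting straight up.

Emit:
move_arm(linear=[[0,0,0],[0,0,0],[0,0,0],[0,0,0],[0,0,0],[0,0,0],[0,0,0],[0,0,0],[0,0,0],[0,0,0]], angular=[[0,0,0],[0,0,0],[0,0,0],[0,0,0],[0,0,0],[0,0,0],[0,0,0],[0,0,0],[0,0,0],[0,0,0]], fingers=[0.2,0.2,0.2,0.2,0.2,0.2,0.2,0.2,0.2,0.2])

```text
time_s: 11.17
position: [0.5257, 0.2834, 0.1257]
tcp_rot: [[-0.698, 0.717, -0.003], [0.717, 0.698, -0.003], [-0.0, -0.005, -1.0]]
force: [-0.2, -0.0, 0.2]
opening: 0.399
```

Emit:
move_arm(linear=[[0,0,-1],[0,0,-2.5],[0,0,-4.5],[0,0,-7],[0,0,-10],[0,0,-13],[3,0,-15],[6,0,-15],[9,0,-15],[11,0,-15],[12,0,-15],[12,0,-15]], angular=[[0,0,0],[0,0,0],[0,0,0],[0,0,0],[0,0,0],[0,0,0],[0,0,0],[0,0,0],[0,0,0],[0,0,0],[0,0,0],[0,0,0]], fingers=[0.2,0.2,0.2,0.2,0.2,0.2,0.2,0.2,0.2,0.2,0.2,0.2])

```text
time_s: 12.17
position: [0.4409, 0.3712, 0.2764]
tcp_rot: [[-0.7, 0.715, -0.003], [0.715, 0.7, -0.003], [-0.0, -0.004, -1.0]]
force: [0.9, 0.2, -0.4]
opening: 0.406
```

```bash
python3 - <<'E'
from h import *
s=read_state();print(s['time_s'],s['opening'],s['force'],s['position'])
a=snap('scene','s6');b=snap('top','t6')
q=cv2.resize(a['color'][170:340,270:440],(400,400),interpolation=cv2.INTER_CUBIC)
w=cv2.resize(b['color'][100:230,85:215],(400,400),interpolation=cv2.INTER_CUBIC)
cv2.imwrite('pics/c8.png',np.hstack([w,q])[:,:,::-1])
E
```

```text
12.1667 0.405736164196194 [ 0.92263633  0.19271096 -0.352178  ] [0.440942   0.37117515 0.2764215 ]
```

View pics/c8.png

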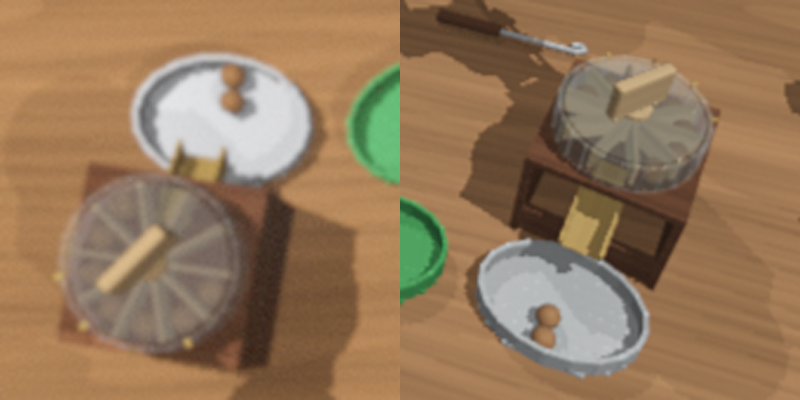

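Two balls rest in the tray at (233,75) and (232,100). The bar stands turned about 72° clockwise, and the gripper is clear. Handing in.

```bash
python3 -c "
from rig import hand_in; print(hand_in())"
```

```text
the job is handed in; nothing more can be done
None
```

I turned the round-drum paddle clockwise by two clicks and let go, with two cedar balls in the steel tray. The job was handed in at about 12.2 s of the 38 s allowed.

- **Turn:** the tool's yaw changed 36.0° for the first click and 71.9° in all. The second click is at 72°, and no row commanded the tool past it.
- **Last check:** after release, the top and scene views both showed two balls in the tray and the bar standing at about the second click. I judged that final angle by eye rather than measuring it.
- **First grip failed:** the fingers shut on top of the bar at about 4.5 N because their real ends lie about 30 mm behind the reported TCP. I lifted, went about 3 cm lower and gripped properly (opening 0.136, about 12 mm). The forces I read stayed around 5 N.
- **Other dispensers:** I didn't approach the square dispenser or the orange one. I took no final close-up of the square one's knob.

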